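Swing the press head over the glue-up and stop it there

ROBOT

A 6-joint arm with a two-finger parallel gripper is mounted at the origin on the work surface. World frame = base frame: x ahead of the robot, y to its left, z up, the work surface at z = 0. Lengths are in m, angles in rad, forces in N, time in s.
With the tool pointing down it reaches from about 0.425 to 0.95 m from the base axis. Payload 3.5 kg.
Tool frame: the origin (TCP) lies on the centre line of the jaws, within the pads' length; the fingertips stand 17 mm ahead of it and the grasp point (between the pads) lies 2 mm behind it; z points along the fingers, y is the line along which they close (so a half turn about z gives the same grasp; the last joint's range is limited). The gripper opens to 85 mm and grips with 20 to 120 N. Pads are 22 mm wide; open, the fingers measure 114 mm over their backs; the gripper's body (76 mm by 85 mm) begins 54 mm behind the grasp point. The pads swing forward as they close: fully open they stand 13 mm farther back than shut.
Start: joints at [-1.492, 0.286, 1.577, -0, 1.279, -0.15], TCP at [0.153, -0.657, 0.248] pointing down, gripper open.
Joint ranges: [-2.77, 2.77], [-0.9, 2.22], [0.21, 2.48], [-1.53, 4.67], [0.24, 2.81], [-2.84, 2.84]. Speed limits (rad/s): [2.79, 2.79, 3.14, 3.14, 3.14, 3.14].

INTERFACE

Orientations are given as a rotation vector (axis times angle).
In Python, from cell import manip, cams, job gives the robot as it stands.
- The arm moves only by the tool drive_tool, never from a script. Its argument "commands" is a list of rows, each an object of numbers: "gripper": the closure, from -1 (fully open) to 1 (shut); "tx", "ty", "tz": the shift along the tool's x, y, z in cm; "ax", "ay", "az": the turn, a rotation vector about the tool's x, y, z in rad. A call has 1 to 8 rows; each row is the pose to reach, as a shift and turn from the pose commanded when the call began, along the tool's axes at that moment; what a row does not reach only later rows make up. A row lasts 1/10 s, in which the tool goes at most 50 mm and 8.59 degrees, less where a joint would pass 70% of its speed; a pose out of reach is approached as far as the arm can. A call with a gripper value outside its range is refused whole. The fingers move at their own pace and stop on an object; "newtons" is the grip in N (left out, the last holds). Time passes only in rows, so rows that repeat a pose let the fingers close. It gives the time, the measured TCP pose, the force, the opening and the grip force at its end, in the units of the state.
- manip.observe(): the state, without advancing time (a new reading comes with each control period).
- cams.snapshot(name): name is "scene" or "side" or "wrist"; returns the picture (480x640x3 uint8, red, green, blue); there is no depth.
- cams.calibration(name): a dict with "K" (3x3 intrinsics, pixels), "k1" (the pictures are not rectified: a ray, as slopes to the right and down, at radius r is drawn at 1 + k1 r^2 times it, then the intrinsics apply), "R" (3x3) and "t" (3): a world point X has camera coordinates R X + t. Camera axes: x right, y down, z forward; pixel columns grow to the right and rows downward; lengths in m; the calibration is good to about 2 mm. A picture is of the moment at which its call begins: read the wrist's pose just before it. calibration takes no time and is no camera call; for the wrist camera it gives the pose at the moment of the call.
- job.sign_off(): hands the job in; it is judged then, once.
The state is a dict: "time": time; "joints": joint angles; "joint_vel": joint speeds; "tau": joint torques, N m; "position": TCP position; "orientation": TCP orientation; "force": force on the tool from outside, world axes, zero at the start; "moment": the same for the moment, N m; "gripper_width": finger opening in m; "finger_force": force on a finger pad.
Only numpy, scipy, OpenCV 4.12 (cv2) and the standard library are available. Lean on these libraries where they do the work, as an engineer would, in place of code of your own. Each camera call takes 0.05 s, during which the arm holds its last target. There are 200 camera calls.

TASK

Swing the heavy press arm round on its column until the press shoe stands over the red spot on the wooden work in the cradle, and leave it there untouched and at rest, so that it stays over the spot by itself for several seconds. Push and brake the arm only on its two orange spring buffers, gently: never squash a buffer to the end of its travel, never let the arm whip round or run against its end stops, and do not press on any other part of it. Leave the cradle and the things lying around where they are.

Things in the scene. Friction and masses are not known exactly. Their poses are not given: they have to be found in the camera images.
- press_base: Green fixed base (200 x 280 mm, 25 mm high, two 105 mm stop posts) of a bench swing press. Origin on the table, on the vertical axis of the column about which the arm swings. It points to its own -x (roughly towards the robot): the arm at joint value 0 runs from the column along the base's -x axis.
- press_arm (a joint): Swing angle of the heavy green press arm about the column (rad), 0 = along the base's -x, growing counter-clockwise from above: at angle q the head's centre is at (-300 cos q, -300 sin q) mm in the base frame. Starts at -0.50 to -0.25 (robot's left). End stops at -0.85 and 0.85 (keep within 0.8). Inertia about the column nominally 0.36 kg m2 (4 kg at the buffers).
- column_top (a point): Centre of the steel cap on the column, on the arm's turning axis, 205 mm above the table. The arm runs on ball bearings: viscous drag 0.02 N m s/rad and dry friction only 0.001 N m, so once pushed it coasts on for many seconds. The hidden inertia differs from nominal by up to 30 percent either way.
- shoe (a point): Centre of the underside of the press shoe, a round aluminium plate of diameter 100 mm under the head: 300 mm from the column axis, 75 mm above the table. A yellow stripe on the beam and the head's top and front marks the arm's centre line.
- cradle (a joint): Angle at which the work cradle is clamped on its track about the same column (rad, same zero and sense as the arm's angle): between 0.10 and 0.45. The shoe stands over the spot when the arm's angle equals this value (25 mm off = 0.083 rad). The cradle is clamped hard and does not move in the task.
- work_mark (a point): Centre of the red spot, diameter 50 mm, on top of the dark wooden work (100 x 85 mm, top 56 mm above the table) in the cradle, 300 mm from the column axis. A red stripe on the cradle's front tongue, towards the robot, shows the same direction.
- buffer_left (a joint): Compression (m) of the left buffer, 0 at rest, 0.050 bottomed (keep under 0.045): an orange roll, diameter 60, 110 mm long, axis radial, 140 mm above the table, on the arm's +y side (left as the robot sees it), on a spring of 120 N/m, hardly damped: a hand held still throws the arm back. Pushing it drives the arm to growing angle. Its outer 30 mm stands out from under the hood.
- buffer_right (a joint): Compression (m) of the right buffer, the mirror image on the arm's -y side, same spring and travel. Pushing it drives the arm towards smaller angle, or brakes growing angle.
- buffer_left_face (a point): Outermost line of the left buffer, its middle: 300 mm along the arm from the column, at rest 145 mm to the +y side of the arm's centre line, 140 mm above the table.
- buffer_right_face (a point): The same on the right buffer, at rest 145 mm to the -y side of the arm's centre line.
- neck: Dark wooden instrument neck blank lying on the table, 285 mm long, 26 mm high. Origin at its underside. Leave it.
- gourd: Dark wooden bowl, diameter 90 mm, 60 mm high. Origin under its centre. Leave it.
- glue: White glue bottle with red cap, diameter 56 mm, 110 mm high. Origin under its centre. Leave it standing.
- screwdriver: Screwdriver lying on the table. Leave it.
- head_top (a point): Centre of the motor cap's top, on the head. Beam (100 mm wide), head box (120 x 120 mm, 95 to 173 mm above the table), on it a steel hood plate (120 mm radial x 230 mm, top at 179 mm) and a grey motor cap (diameter 90 mm, top at 219 mm, 300 mm from the column axis). Do not press on any of these (over 3 N).

How it is judged:
On the way:
1. The shoe stands over the red spot, at rest and untouched, for 3 s (horizontal distance between shoe and work_mark below 0.025 m and velocity of joint press_arm between -0.03 and 0.03 rad/s and contact force between each of the arm, the fingers and press_base below 0.1 N), for 3 s.
At the end, for the whole second after the job is handed in: The shoe's centre is within 25 mm of the spot's centre (seen from above), the arm turns slower than 0.03 rad/s and the robot does not touch the press; this has lasted 3 s and goes on for the second after the program ends (all of step 1).
It fails at once if A buffer is squashed to the end of its travel (over 45 mm) (value of joint any of buffer_left, buffer_right above 0.045 m).
It fails at once if The arm whips round (over 1 rad/s) (velocity of joint press_arm above 1 rad/s or velocity of joint press_arm below -1 rad/s).
It fails at once if The arm runs against an end stop (beyond 0.8 rad either way) (value of joint press_arm above 0.8 rad or value of joint press_arm below -0.8 rad).
It fails at once if The robot presses on the arm elsewhere than on the buffers (over 3 N on head, hood or beam) (contact force between any of the arm, the fingers and press_arm_c0 above 3 N or contact force between any of the arm, the fingers and press_arm_c1 above 3 N or contact force between any of the arm, the fingers and press_arm_c2 above 3 N or contact force between any of the arm, the fingers and press_arm_c3 above 3 N or contact force between any of the arm, the fingers and press_arm_c4 above 3 N or contact force between any of the arm, the fingers and press_arm_c5 above 3 N).
It fails at once if The cradle is shifted (over 10 mm) or a thing lying around is moved (over 30 mm) (distance of work_mark from where it was at the start of the episode above 0.01 m or distance of any of neck, gourd, glue, screwdriver from where it was at the start of the episode above 0.03 m).
It also fails if it takes over 64 s, if anything falls off the work surface, if the arm or the gripper's body presses on something with over 40 N, if the wrist force passes 120 N, or if a joint passes its speed limit or range.

## Working session

There is one attempt and no reset: what is moved stays moved. The work goes in short steps, Python scripts to look and compute and a tool call to move; the robot and the scene stay as the last step left them, time stands still between calls to the robot, and variables do not carry over. Pictures are saved under pics/ and viewed, at most 10 in all, crops included, and the job is handed in when it is done.

Besides the shell and the picture viewer there is one more tool, called after ">>>" by a JSON object that holds its "op" and its "data". drive_tool: Moves the arm, as the interface text tells. Its arguments: {"type":"object","properties":{"commands":{"type":"array"},"newtons":{"type":"number"}},"required":["commands"]}

```bash
mkdir -p pics; python3 - <<'E'
from cell import manip,cams
import cv2
s=manip.observe();print(s)
for n in("scene","side"):
    c=cams.calibration(n);print(n,c)
    cv2.imwrite(f"pics/{n}0.png",cams.snapshot(n)[:,:,::-1])
print(manip.observe()["time"])
E
```

```text
{'time': 0.0, 'joints': array([-1.49197231e+00,  2.87193879e-01,  1.57818831e+00,  1.40975396e-05,
        1.27858453e+00, -1.49986806e-01]), 'joint_vel': array([-0.00080294,  0.00056735, -0.00023515, -0.00012089, -0.00099261,
        0.00083511]), 'tau': array([-4.76143723e-04, -4.05979764e+01, -2.92630076e+01, -1.58456933e-04,
        5.80456399e-03,  3.14365941e-06]), 'position': array([ 0.15309454, -0.65677493,  0.24692219]), 'orientation': array([-3.11869969e+00, -3.58354520e-01, -1.53729974e-04]), 'force': array([ 0.30615281, -0.32695708, -0.3741926 ]), 'moment': array([0.01034494, 0.07281535, 0.00939974]), 'finger_force': 0.0, 'gripper_width': 0.08573270938034751}
scene {'K': array([[500.28947737,   0.        , 316.73095617],
       [  0.        , 500.28947737, 246.03867743],
       [  0.        ,   0.        ,   1.        ]]), 'k1': 0.030968626116001662, 'R': array([[ 6.79005474e-03,  9.99925156e-01, -1.01772740e-02],
       [ 5.38279814e-01, -1.22320238e-02, -8.42677411e-01],
       [-8.42738831e-01,  2.43604605e-04, -5.38322583e-01]]), 't': array([ 0.0163838 , -0.18490198,  1.67091253])}
side {'K': array([[492.67175806,   0.        , 324.64205552],
       [  0.        , 492.67175806, 236.7446322 ],
       [  0.        ,   0.        ,   1.        ]]), 'k1': -0.09972765200127966, 'R': array([[-0.91630727, -0.40031075, -0.01150141],
       [-0.28916787,  0.68122531, -0.67254295],
       [ 0.27706122, -0.61293016, -0.73996871]]), 't': array([0.51376056, 0.23639674, 1.26361171])}
0.1
```

View pics/scene0.png

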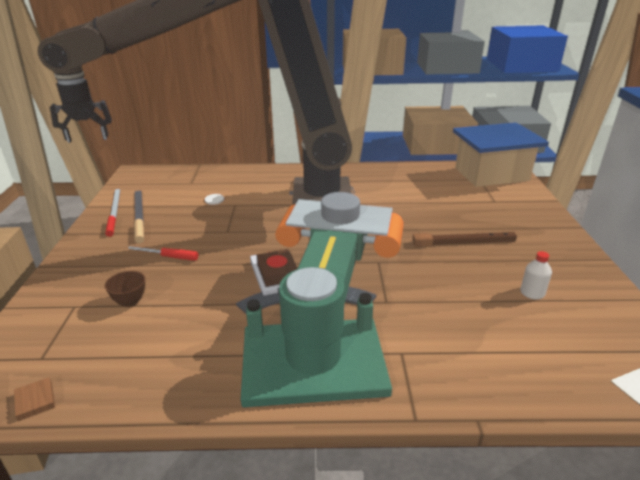

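View pics/side0.png

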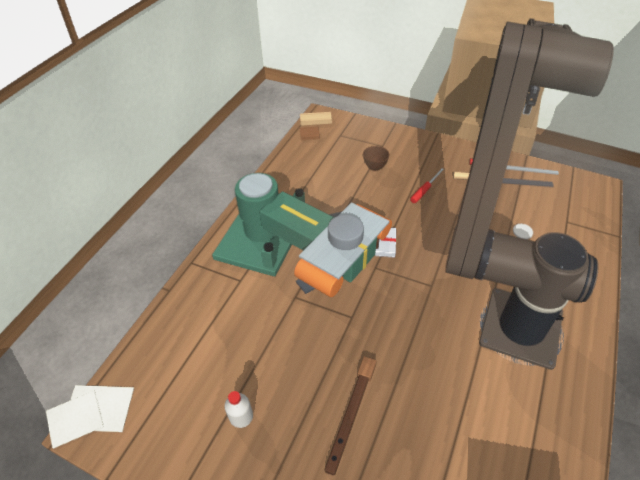

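The scene view shows the column cap at about (312,284), motor cap top at (341,201), red spot at (277,262) and yellow stripe at about (327,252). The side view shows the column cap at (257,185), motor cap at (346,227), yellow beam stripe at (299,215) and the red tongue stripe at (388,240).

```bash
cat > h.py <<'E'
import numpy as np,cv2
from cell import manip,cams
def ray(c,p):
    K=c["K"];d=np.array([(p[0]-K[0,2])/K[0,0],(p[1]-K[1,2])/K[1,1]]);u=d.copy()
    for _ in range(20):u=d/(1+c["k1"]*(u@u))
    R=np.array(c["R"]);return -R.T@c["t"],R.T@np.array([u[0],u[1],1])
def atz(c,p,z):
    o,d=ray(c,p);return o+d*(z-o[2])/d[2]
def tri(c1,p1,c2,p2):
    o,d=ray(c1,p1);q,e=ray(c2,p2);s=np.linalg.lstsq(np.c_[d,-e],q-o,rcond=None)[0]
    a,b=o+d*s[0],q+e*s[1];return (a+b)/2,np.linalg.norm(a-b)
def mask(im,lo,hi,roi=None):
    m=cv2.inRange(cv2.cvtColor(im,cv2.COLOR_RGB2HSV),np.array(lo),np.array(hi))
    if roi:
        k=np.zeros_like(m);x0,y0,x1,y1=roi;k[y0:y1,x0:x1]=1;m*=k
    return m
def blobs(m,amin=15):
    n,_,st,ce=cv2.connectedComponentsWithStats(m)
    return [(int(st[i,4]),st[i,:4].tolist(),ce[i].round(2).tolist()) for i in range(1,n) if st[i,4]>=amin]
YEL=((23,120,100),(34,255,255));RED=((0,150,90),(6,255,255));ORA=((7,190,130),(16,255,255))
E
python3 - <<'E'
from h import *
S,D=cams.calibration("scene"),cams.calibration("side")
for n,a,b in(("col",(312,284),(257,185)),("cap",(341,201),(346,227)),("yel",(327,252),(299,215))):print(n,tri(S,a,D,b))
for n,a,z in(("colS",(312,284),.205),("capS",(341,201),.219),("spot",(277,262),.056)):print(n,atz(S,a,z))
print("colD",atz(D,(257,185),.205),"capD",atz(D,(346,227),.219),"tongue",atz(D,(388,240),.05),atz(D,(388,240),.02))
for n in("scene","side"):
    im=cv2.imread(f"pics/{n}0.png")[:,:,::-1].copy()
    for k,c in(("Y",YEL),("R",RED),("O",ORA)):print(n,k,blobs(mask(im,*c)))
E
```

```text
col (array([ 0.77613027, -0.03008819,  0.1964334 ]), np.float64(0.004594504325679875))
cap (array([0.48542806, 0.03681561, 0.21387715]), np.float64(0.0033769443627101768))
yel (array([0.63173722, 0.00274759, 0.16907852]), np.float64(0.000505104431404643))
colS [ 0.78991481 -0.02812376  0.205     ]
capS [0.49766772 0.037443   0.219     ]
spot [ 0.50075621 -0.11598748  0.056     ]
colD [ 0.77047075 -0.02489562  0.205     ] capD [0.48346878 0.03923325 0.219     ] tongue [ 0.41017596 -0.10986616  0.05      ] [ 0.41649504 -0.13641071  0.02      ]
scene Y [(169, [320, 237, 15, 31], [327.08, 252.17])]
scene R [(153, [105, 216, 11, 20], [110.06, 225.88]), (345, [161, 248, 38, 13], [179.9, 253.54]), (101, [537, 251, 12, 10], [542.31, 255.62]), (194, [267, 255, 20, 13], [276.3, 260.81])]
scene O []
side Y [(139, [281, 205, 37, 20], [298.99, 214.47]), (77, [359, 244, 8, 25], [363.87, 254.68])]
side R [(190, [410, 182, 21, 21], [420.05, 192.31]), (21, [382, 238, 14, 3], [389.48, 239.24]), (121, [228, 391, 12, 13], [233.86, 397.01])]
side O []
```

>>> {"op": "drive_tool", "data": {"commands": [{"gripper": 1, "tx": 0, "ty": 0, "tz": -4}, {"gripper": 1, "tx": 21, "ty": -13, "tz": -7, "az": 0.115}, {"gripper": 1, "tx": 21, "ty": -13, "tz": -7, "az": 0.229}, {"gripper": 1, "tx": 42, "ty": -27, "tz": -8, "az": 0.229}, {"gripper": 1, "tx": 42, "ty": -27, "tz": -8, "az": 0.229}, {"gripper": 1, "tx": 42, "ty": -27, "tz": -8, "az": 0.229}, {"gripper": 1, "tx": 42, "ty": -27, "tz": -8, "az": 0.229}, {"gripper": 1, "tx": 42, "ty": -27, "tz": -8, "az": 0.229}]}}

```text
$.commands[0]: bad value
```

```bash
python3 - <<'E'
from h import *
s=manip.observe();print(s["time"],s["position"],cv2.Rodrigues(s["orientation"])[0].round(3).tolist(),s["joints"].round(2))
c=cams.calibration("wrist");print((-np.array(c["R"]).T@c["t"]).round(3),np.array(c["R"])[2].round(3),c["K"][0,0])
E
```

```text
0.1 [ 0.15308637 -0.65683857  0.24703268] [[0.974, 0.227, -0.0], [0.227, -0.974, 0.002], [0.0, -0.002, -1.0]] [-1.49  0.29  1.58 -0.    1.28 -0.15]
[ 0.217 -0.642  0.373] [-0.255 -0.058 -0.965] 354.0451158700595
```

>>> {"op": "drive_tool", "data": {"commands": [{"gripper": 1.0, "tx": 0.0, "ty": 0.0, "tz": -4.0, "ax": 0.0, "ay": 0.0, "az": 0.0}]}}

```text
time: 0.2
position: [0.1528, -0.6539, 0.2797]
orientation: [-3.105, -0.357, -0.001]
force: [0.0, -0.9, -0.2]
gripper_width: 0.0732
finger_force: 0.0
```

>>> {"op": "drive_tool", "data": {"commands": [{"gripper": 1.0, "tx": 5.0, "ty": -3.0, "tz": -2.0, "ax": 0.0, "ay": 0.0, "az": 0.115}, {"gripper": 1.0, "tx": 42.0, "ty": -27.0, "tz": -4.0, "ax": 0.0, "ay": 0.0, "az": 0.229}, {"gripper": 1.0, "tx": 42.0, "ty": -27.0, "tz": -4.0, "ax": 0.0, "ay": 0.0, "az": 0.229}, {"gripper": 1.0, "tx": 42.0, "ty": -27.0, "tz": -4.0, "ax": 0.0, "ay": 0.0, "az": 0.229}, {"gripper": 1.0, "tx": 42.0, "ty": -27.0, "tz": -4.0, "ax": 0.0, "ay": 0.0, "az": 0.229}, {"gripper": 1.0, "tx": 42.0, "ty": -27.0, "tz": -4.0, "ax": 0.0, "ay": 0.0, "az": 0.229}, {"gripper": 1.0, "tx": 42.0, "ty": -27.0, "tz": -4.0, "ax": 0.0, "ay": 0.0, "az": 0.229}, {"gripper": 1.0, "tx": 42.0, "ty": -27.0, "tz": -4.0, "ax": 0.0, "ay": 0.0, "az": 0.229}]}}

```text
time: 1.0
position: [0.4307, -0.371, 0.3226]
orientation: [-3.141, 0.001, 0.0]
force: [0.0, -0.5, 0.2]
gripper_width: 0.0002
finger_force: 0.0
```

```bash
python3 - <<'E'
from h import *
s=manip.observe();print(s["time"],s["position"],cv2.Rodrigues(s["orientation"])[0].round(3).tolist(),s["joints"].round(2))
c=cams.calibration("wrist");print((-np.array(c["R"]).T@c["t"]).round(3),np.array(c["R"])[2].round(3))
im=cams.snapshot("wrist");cv2.imwrite("pics/w0.png",im[:,:,::-1])
E
```

```text
1.0 [ 0.43070306 -0.37104709  0.32261405] [[1.0, -0.0, -0.0], [-0.0, -1.0, 0.0], [-0.0, -0.0, -1.0]] [-0.89  0.    1.76  0.    1.38  0.68]
[ 0.497 -0.371  0.449] [-0.262 -0.    -0.965]
```

View pics/w0.png

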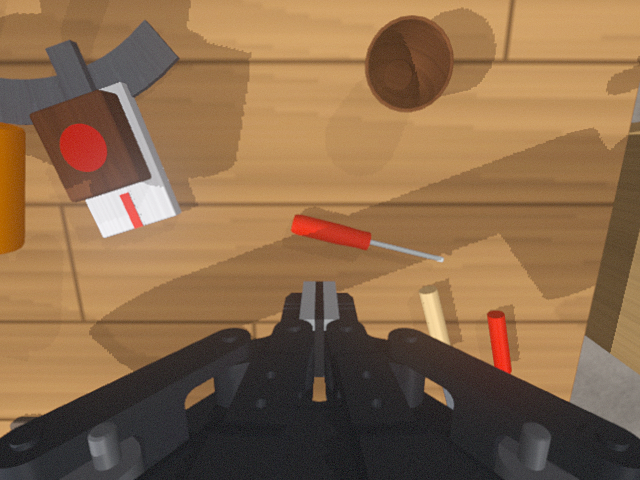

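Wrist view: red spot at (83,148), cradle tongue stripe at (131,210), edge of the orange right buffer at left (x<25), gourd at (409,63), screwdriver at (330,232).

>>> {"op": "drive_tool", "data": {"commands": [{"gripper": 1.0, "tx": 6.0, "ty": -35.0, "tz": -1.0, "ax": 0.0, "ay": 0.0, "az": 0.0}, {"gripper": 1.0, "tx": 6.0, "ty": -35.0, "tz": -1.0, "ax": 0.0, "ay": 0.0, "az": 0.0}, {"gripper": 1.0, "tx": 6.0, "ty": -35.0, "tz": -1.0, "ax": 0.0, "ay": 0.0, "az": 0.0}, {"gripper": 1.0, "tx": 6.0, "ty": -35.0, "tz": -1.0, "ax": 0.0, "ay": 0.0, "az": 0.0}, {"gripper": 1.0, "tx": 6.0, "ty": -35.0, "tz": -1.0, "ax": 0.0, "ay": 0.0, "az": 0.0}, {"gripper": 1.0, "tx": 6.0, "ty": -35.0, "tz": -1.0, "ax": 0.0, "ay": 0.0, "az": 0.0}, {"gripper": 1.0, "tx": 6.0, "ty": -35.0, "tz": -1.0, "ax": 0.0, "ay": 0.0, "az": 0.0}, {"gripper": 1.0, "tx": 6.0, "ty": -35.0, "tz": -1.0, "ax": 0.0, "ay": 0.0, "az": 0.0}]}}

```text
time: 1.85
position: [0.4898, -0.0186, 0.3329]
orientation: [-3.14, -0.01, -0.0]
force: [0.7, -0.6, -0.1]
gripper_width: -0.0001
finger_force: 0.0
```

```bash
python3 - <<'E'
from h import *
s=manip.observe();print(s["time"],s["position"],s["joint_vel"].round(2))
c=cams.calibration("wrist")
im=cams.snapshot("wrist");cv2.imwrite("pics/w1.png",im[:,:,::-1])
np.save("c1.npy",c,allow_pickle=True)
E
```

```text
1.85 [ 0.4897551  -0.01855151  0.33289023] [ 0.03  0.02 -0.02 -0.06 -0.01  0.05]
```

View pics/w1.png

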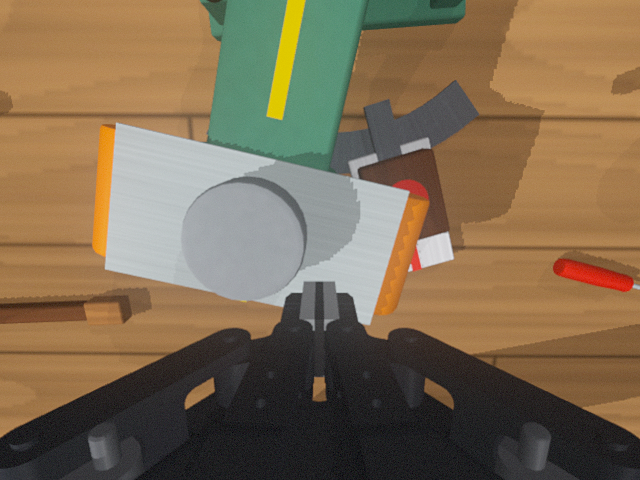

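Wrist view: motor cap at (243,240), hood corners (116,123), (409,190), (371,323), (106,269), yellow stripe from (295,0) to (276,118), red spot mostly hidden at (410,188).

```bash
python3 - <<'E'
from h import *
c1=np.load("c1.npy",allow_pickle=True).item()
# w0 calibration: same orientation, shifted camera
c0=dict(c1);R=np.array([[0,-1,0],[-.965,0,.262],[-.262,0,-.965]])
print(np.array(c1["R"]).round(3));c0["R"]=R/np.linalg.norm(R[1]);c0["t"]=-c0["R"]@np.array([.497,-.371,.449])
S=cams.calibration("scene");D=cams.calibration("side")
print("spot",atz(c0,(83,148),.056),"tri",tri(c0,(83,148),S,(276.3,260.8)))
print("stripe",atz(c0,(131,210),.03), atz(c0,(131,210),.045),"tri",tri(c0,(131,210),D,(389.5,239.2)))
im=cv2.imread("pics/w1.png")[:,:,::-1].copy()
m=mask(im,*YEL,roi=(230,0,330,130));ys,xs=np.nonzero(m)
p=np.polyfit(ys,xs,1);A=[atz(c1,(np.polyval(p,y),y),.169) for y in(0,115)];print("yel",A)
cap=atz(c1,(243,240),.219);print("cap",cap,"tri",tri(c1,(243,240),S,(341,201)),tri(c1,(243,240),D,(346,227)))
for q in((116,123),(409,190),(371,323),(106,269)):print("hood",atz(c1,q,.179).round(4))
d=A[0]-A[1];d/=np.linalg.norm(d);print("axis ang",np.arctan2(d[1],d[0]),"col est",cap+.3*d)
E
```

```text
[[ 0.007 -1.    -0.001]
 [-0.965 -0.007  0.262]
 [-0.262 -0.001 -0.965]]
spot [ 0.49308693 -0.11684651  0.056     ] tri (array([ 0.49347628, -0.11745193,  0.05534682]), np.float64(0.001895201317695703))
stripe [ 0.42063949 -0.14541806  0.03      ] [ 0.42337316 -0.15349552  0.045     ] tri (array([ 0.41611103, -0.1405697 ,  0.01974836]), np.float64(0.005483337122534601))
yel [array([ 0.65589151, -0.00098579,  0.169     ]), array([0.57738217, 0.0163483 , 0.169     ])]
cap [0.49029673 0.03468299 0.219     ] tri (array([0.48881948, 0.03688238, 0.21410893]), np.float64(0.0021845967596163594)) (array([0.486988  , 0.03514303, 0.21311844]), np.float64(0.0037650001291943164))
hood [0.5702 0.1351 0.179 ]
hood [ 0.5213 -0.0896  0.179 ]
hood [ 0.4049 -0.065   0.179 ]
hood [0.4532 0.1602 0.179 ]
axis ang -0.2173038913460969 col est [ 0.78324142 -0.02999632  0.219     ]
```

>>> {"op": "drive_tool", "data": {"commands": [{"gripper": 1.0, "tx": 4.0, "ty": -27.5, "tz": 0.0, "ax": 0.0, "ay": 0.0, "az": 0.0}, {"gripper": 1.0, "tx": 4.0, "ty": -27.5, "tz": 0.0, "ax": 0.0, "ay": 0.0, "az": 0.0}, {"gripper": 1.0, "tx": 4.0, "ty": -27.5, "tz": 0.0, "ax": 0.0, "ay": 0.0, "az": 0.0}, {"gripper": 1.0, "tx": 4.0, "ty": -27.5, "tz": 0.0, "ax": 0.0, "ay": 0.0, "az": 0.0}, {"gripper": 1.0, "tx": 4.0, "ty": -27.5, "tz": 0.0, "ax": 0.0, "ay": 0.0, "az": 0.0}, {"gripper": 1.0, "tx": 4.0, "ty": -27.5, "tz": 0.0, "ax": 0.0, "ay": 0.0, "az": 0.0}, {"gripper": 1.0, "tx": 4.0, "ty": -27.5, "tz": 5.0, "ax": 0.0, "ay": 0.0, "az": 0.0}, {"gripper": 1.0, "tx": 4.0, "ty": -27.5, "tz": 9.0, "ax": 0.0, "ay": 0.0, "az": 0.0}]}}

```text
time: 2.7
position: [0.5308, 0.2514, 0.2417]
orientation: [3.141, 0.0, 0.002]
force: [0.5, -0.4, -1.3]
gripper_width: 0.0
finger_force: 0.0
```

>>> {"op": "drive_tool", "data": {"commands": [{"gripper": 1.0, "tx": 0.0, "ty": 0.0, "tz": 4.0, "ax": 0.0, "ay": 0.0, "az": 0.0}, {"gripper": 1.0, "tx": 0.0, "ty": 0.0, "tz": 8.0, "ax": 0.0, "ay": 0.0, "az": 0.0}, {"gripper": 1.0, "tx": 0.0, "ty": 0.0, "tz": 10.3, "ax": 0.0, "ay": 0.0, "az": 0.0}, {"gripper": 1.0, "tx": 0.0, "ty": 0.0, "tz": 10.3, "ax": 0.0, "ay": 0.0, "az": 0.0}, {"gripper": 1.0, "tx": 0.0, "ty": 0.0, "tz": 10.3, "ax": 0.0, "ay": 0.0, "az": 0.0}]}}

```text
time: 3.2
position: [0.5306, 0.2508, 0.14]
orientation: [3.141, -0.003, -0.001]
force: [-0.5, 0.2, -0.5]
gripper_width: -0.0002
finger_force: 0.0
```

```bash
python3 - <<'E'
from h import *
s=manip.observe();print(s["time"],s["position"],s["orientation"],s["joint_vel"].round(2))
a=cams.snapshot("scene");b=cams.snapshot("side")
cv2.imwrite("pics/c2.png",np.hstack([cv2.resize(a[150:350,200:500],(800,533))])[:,:,::-1]);cv2.imwrite("pics/d2.png",b[:,:,::-1])
for n,i in(("S",a),("D",b)):print(n,blobs(mask(i,*YEL)),blobs(mask(i,(5,170,120),(20,255,255)),60))
E
```

```text
3.2 [0.53058486 0.25079817 0.13997248] [ 3.14114264e+00 -2.67698722e-03 -7.57959945e-04] [ 0.01 -0.03 -0.04  0.   -0.    0.  ]
S [(161, [320, 237, 15, 31], [326.94, 252.39])] [(191, [277, 221, 20, 24], [285.1, 234.3]), (75, [389, 221, 13, 18], [396.31, 229.76]), (127, [378, 239, 21, 17], [389.12, 247.02])]
D [(79, [359, 244, 8, 25], [363.85, 254.42])] [(304, [306, 273, 37, 24], [325.21, 285.75])]
```

View pics/c2.png

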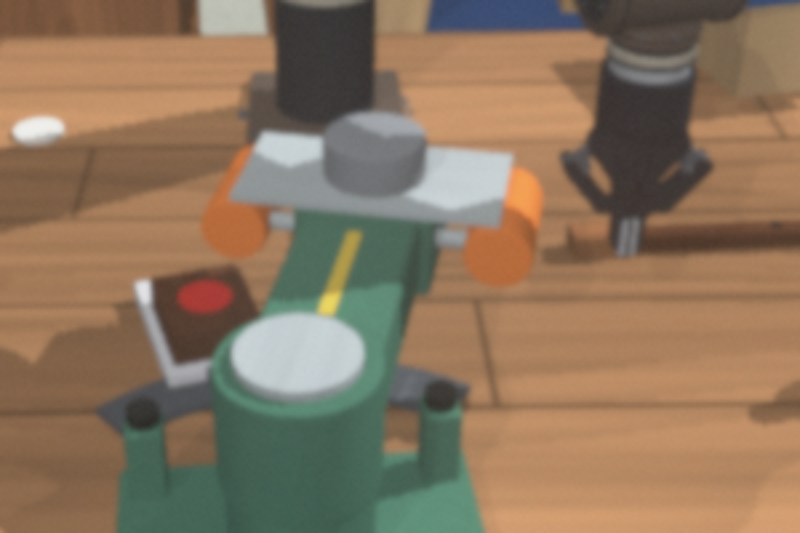

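The crop shows the fingers to the right of the left buffer, with their wide linkages near hood height. I'll turn the tool 90° so its slim side faces the buffer.

>>> {"op": "drive_tool", "data": {"commands": [{"gripper": 1.0, "tx": 0.0, "ty": 0.0, "tz": -0.8, "ax": 0.0, "ay": 0.0, "az": -0.14}, {"gripper": 1.0, "tx": 0.0, "ty": 0.0, "tz": -0.8, "ax": 0.0, "ay": 0.0, "az": -0.28}, {"gripper": 1.0, "tx": 0.0, "ty": 0.0, "tz": -0.8, "ax": 0.0, "ay": 0.0, "az": -0.42}, {"gripper": 1.0, "tx": 0.0, "ty": 0.0, "tz": -0.8, "ax": 0.0, "ay": 0.0, "az": -0.56}, {"gripper": 1.0, "tx": 0.0, "ty": 0.0, "tz": -0.8, "ax": 0.0, "ay": 0.0, "az": -0.7}, {"gripper": 1.0, "tx": 0.0, "ty": 0.0, "tz": -0.8, "ax": 0.0, "ay": 0.0, "az": -0.84}, {"gripper": 1.0, "tx": 0.0, "ty": 0.0, "tz": -0.8, "ax": 0.0, "ay": 0.0, "az": -0.98}, {"gripper": 1.0, "tx": 0.0, "ty": 0.0, "tz": -0.8, "ax": 0.0, "ay": 0.0, "az": -1.12}]}}

```text
time: 4.1
position: [0.5314, 0.2522, 0.1507]
orientation: [2.656, 1.675, 0.007]
force: [-0.8, -0.2, 0.4]
gripper_width: 0.0
finger_force: 0.0
```

>>> {"op": "drive_tool", "data": {"commands": [{"gripper": 1.0, "tx": 0.0, "ty": 0.0, "tz": 0.0, "ax": 0.0, "ay": 0.0, "az": -0.14}, {"gripper": 1.0, "tx": 0.0, "ty": 0.0, "tz": 0.0, "ax": 0.0, "ay": 0.0, "az": -0.28}, {"gripper": 1.0, "tx": 0.0, "ty": 0.0, "tz": 0.0, "ax": 0.0, "ay": 0.0, "az": -0.42}, {"gripper": 1.0, "tx": 0.0, "ty": 0.0, "tz": 0.0, "ax": 0.0, "ay": 0.0, "az": -0.451}, {"gripper": 1.0, "tx": 0.0, "ty": 0.0, "tz": 0.0, "ax": 0.0, "ay": 0.0, "az": -0.451}]}}

```text
time: 4.6
position: [0.5313, 0.2522, 0.1505]
orientation: [2.22, 2.22, 0.006]
force: [0.1, -0.1, -0.4]
gripper_width: -0.0
finger_force: 0.0
```

>>> {"op": "drive_tool", "data": {"commands": [{"gripper": 1.0, "tx": -2.0, "ty": -0.3, "tz": 0.0, "ax": 0.0, "ay": 0.0, "az": 0.0}, {"gripper": 1.0, "tx": -4.0, "ty": -0.6, "tz": 0.0, "ax": 0.0, "ay": 0.0, "az": 0.0}, {"gripper": 1.0, "tx": -4.8, "ty": -0.7, "tz": 0.0, "ax": 0.0, "ay": 0.0, "az": 0.0}, {"gripper": 1.0, "tx": -5.0, "ty": -0.7, "tz": 0.0, "ax": 0.0, "ay": 0.0, "az": 0.0}, {"gripper": 1.0, "tx": -5.0, "ty": -0.7, "tz": 0.0, "ax": 0.0, "ay": 0.0, "az": 0.0}]}}

```text
time: 5.1
position: [0.5234, 0.2021, 0.1487]
orientation: [2.222, 2.22, 0.002]
force: [-0.0, 0.4, 0.6]
gripper_width: 0.0002
finger_force: 0.0
```

```bash
cat >> h.py <<'E'
C=np.array([.781,-.0295])
def arm():
    """world arm angle from the yellow stripe in the scene picture (-0.217 at start)"""
    t=manip.observe()["time"];a=cams.snapshot("scene");m=mask(a,*YEL,roi=(220,200,400,280))
    ys,xs=np.nonzero(m)
    if len(xs)<20:return t,None,0
    P=atz(cams.calibration("scene"),(xs.mean(),ys.mean()),.169)[:2]
    d=P-C;return t,float(np.arctan2(-d[1],-d[0])),len(xs)
E
python3 - <<'E'
from h import *
s=manip.observe();print(s["time"],s["position"],cv2.Rodrigues(s["orientation"])[0].round(3).tolist(),s["force"])
print(arm())
a=cams.snapshot("scene");cv2.imwrite("pics/c3.png",cv2.resize(a[150:350,200:500],(800,533))[:,:,::-1])
E
```

```text
5.1 [0.52342132 0.20214737 0.14868323] [[0.001, 1.0, 0.001], [1.0, -0.001, 0.001], [0.001, 0.001, -1.0]] [-0.03026622  0.40075072  0.64533165]
(5.1, -0.2125231851877949, 163)
```

View pics/c3.png

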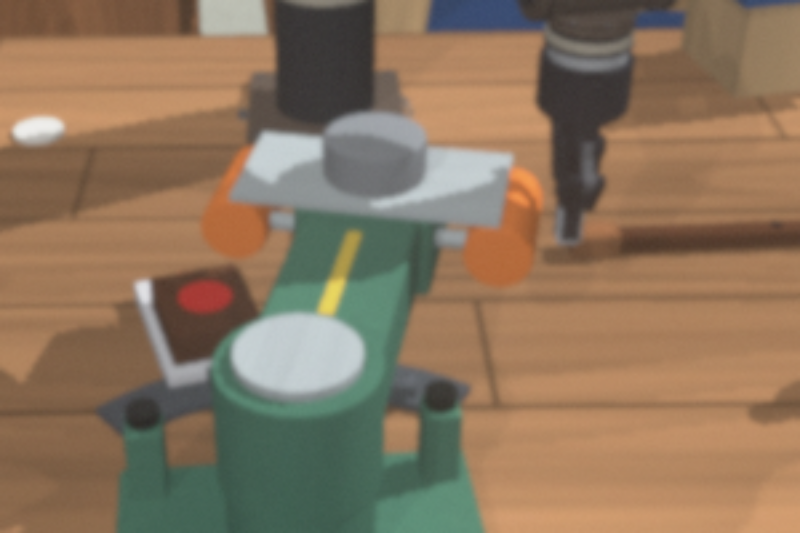

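>>> {"op": "drive_tool", "data": {"commands": [{"gripper": 1.0, "tx": -0.14, "ty": -0.03, "tz": 0.0, "ax": 0.0, "ay": 0.0, "az": 0.0}, {"gripper": 1.0, "tx": -0.28, "ty": -0.06, "tz": 0.0, "ax": 0.0, "ay": 0.0, "az": 0.0}, {"gripper": 1.0, "tx": -0.42, "ty": -0.09, "tz": 0.0, "ax": 0.0, "ay": 0.0, "az": 0.0}, {"gripper": 1.0, "tx": -0.56, "ty": -0.12, "tz": 0.0, "ax": 0.0, "ay": 0.0, "az": 0.0}, {"gripper": 1.0, "tx": -0.7, "ty": -0.15, "tz": 0.0, "ax": 0.0, "ay": 0.0, "az": 0.0}, {"gripper": 1.0, "tx": -0.84, "ty": -0.18, "tz": 0.0, "ax": 0.0, "ay": 0.0, "az": 0.0}, {"gripper": 1.0, "tx": -0.98, "ty": -0.21, "tz": 0.0, "ax": 0.0, "ay": 0.0, "az": 0.0}, {"gripper": 1.0, "tx": -1.12, "ty": -0.24, "tz": 0.0, "ax": 0.0, "ay": 0.0, "az": 0.0}]}}

```text
time: 6.0
position: [0.5205, 0.1907, 0.148]
orientation: [-2.221, -2.221, -0.0]
force: [-0.3, -0.2, -0.5]
gripper_width: 0.0002
finger_force: 0.0
```

>>> {"op": "drive_tool", "data": {"commands": [{"gripper": 1.0, "tx": -0.14, "ty": -0.03, "tz": 0.0, "ax": 0.0, "ay": 0.0, "az": 0.0}, {"gripper": 1.0, "tx": -0.28, "ty": -0.06, "tz": 0.0, "ax": 0.0, "ay": 0.0, "az": 0.0}, {"gripper": 1.0, "tx": -0.42, "ty": -0.09, "tz": 0.0, "ax": 0.0, "ay": 0.0, "az": 0.0}, {"gripper": 1.0, "tx": -0.56, "ty": -0.12, "tz": 0.0, "ax": 0.0, "ay": 0.0, "az": 0.0}, {"gripper": 1.0, "tx": -0.7, "ty": -0.15, "tz": 0.0, "ax": 0.0, "ay": 0.0, "az": 0.0}, {"gripper": 1.0, "tx": -0.84, "ty": -0.18, "tz": 0.0, "ax": 0.0, "ay": 0.0, "az": 0.0}, {"gripper": 1.0, "tx": -0.98, "ty": -0.21, "tz": 0.0, "ax": 0.0, "ay": 0.0, "az": 0.0}, {"gripper": 1.0, "tx": -1.12, "ty": -0.24, "tz": 0.0, "ax": 0.0, "ay": 0.0, "az": 0.0}]}}

```text
time: 6.8
position: [0.5181, 0.1795, 0.148]
orientation: [2.221, 2.221, 0.0]
force: [-0.0, -0.2, -0.0]
gripper_width: -0.0001
finger_force: 0.0
```

>>> {"op": "drive_tool", "data": {"commands": [{"gripper": 1.0, "tx": -0.14, "ty": -0.03, "tz": 0.0, "ax": 0.0, "ay": 0.0, "az": 0.0}, {"gripper": 1.0, "tx": -0.28, "ty": -0.06, "tz": 0.0, "ax": 0.0, "ay": 0.0, "az": 0.0}, {"gripper": 1.0, "tx": -0.42, "ty": -0.09, "tz": 0.0, "ax": 0.0, "ay": 0.0, "az": 0.0}, {"gripper": 1.0, "tx": -0.56, "ty": -0.12, "tz": 0.0, "ax": 0.0, "ay": 0.0, "az": 0.0}, {"gripper": 1.0, "tx": -0.7, "ty": -0.15, "tz": 0.0, "ax": 0.0, "ay": 0.0, "az": 0.0}, {"gripper": 1.0, "tx": -0.84, "ty": -0.18, "tz": 0.0, "ax": 0.0, "ay": 0.0, "az": 0.0}, {"gripper": 1.0, "tx": -0.98, "ty": -0.21, "tz": 0.0, "ax": 0.0, "ay": 0.0, "az": 0.0}, {"gripper": 1.0, "tx": -1.12, "ty": -0.24, "tz": 0.0, "ax": 0.0, "ay": 0.0, "az": 0.0}]}}

```text
time: 7.6
position: [0.5157, 0.1683, 0.1479]
orientation: [2.221, 2.221, 0.0]
force: [0.4, -0.5, 0.3]
gripper_width: -0.0002
finger_force: 0.0
```

```bash
python3 - <<'E'
from h import *
s=manip.observe();print(s["time"],s["position"],s["force"])
for _ in range(4):print(arm())
E
```

```text
7.6 [0.51566782 0.16832481 0.14794429] [ 0.38199492 -0.47712038  0.30574214]
(7.6, -0.11250371695535002, 155)
(7.65, -0.10881410350580396, 156)
(7.7, -0.1047000898156513, 156)
(7.75, -0.10053218461136842, 156)
```

>>> {"op": "drive_tool", "data": {"commands": [{"gripper": 1.0, "tx": 3.0, "ty": 0.0, "tz": 0.0, "ax": 0.0, "ay": 0.0, "az": 0.0}, {"gripper": 1.0, "tx": 3.5, "ty": 0.0, "tz": -3.0, "ax": 0.0, "ay": 0.0, "az": 0.0}, {"gripper": 1.0, "tx": 3.5, "ty": 0.0, "tz": -8.0, "ax": 0.0, "ay": 0.0, "az": 0.0}, {"gripper": 1.0, "tx": 3.5, "ty": 0.0, "tz": -13.0, "ax": 0.0, "ay": 0.0, "az": 0.0}, {"gripper": 1.0, "tx": 3.5, "ty": 0.0, "tz": -16.0, "ax": 0.0, "ay": 0.0, "az": 0.0}, {"gripper": 1.0, "tx": 3.5, "ty": 0.0, "tz": -16.0, "ax": 0.0, "ay": 0.0, "az": 0.0}, {"gripper": 1.0, "tx": -2.0, "ty": 0.0, "tz": -16.0, "ax": 0.0, "ay": 0.0, "az": 0.0}, {"gripper": 1.0, "tx": -7.0, "ty": 0.5, "tz": -16.0, "ax": 0.0, "ay": 0.0, "az": 0.0}]}}

```text
time: 8.6
position: [0.5194, 0.1037, 0.3071]
orientation: [-2.216, -2.225, 0.001]
force: [0.4, 0.1, -0.4]
gripper_width: -0.0002
finger_force: 0.0
```

>>> {"op": "drive_tool", "data": {"commands": [{"gripper": 1.0, "tx": -40.0, "ty": 2.0, "tz": 0.0, "ax": 0.0, "ay": 0.0, "az": 0.0}, {"gripper": 1.0, "tx": -40.0, "ty": 2.0, "tz": 0.0, "ax": 0.0, "ay": 0.0, "az": 0.0}, {"gripper": 1.0, "tx": -40.0, "ty": 2.0, "tz": 0.0, "ax": 0.0, "ay": 0.0, "az": 0.0}, {"gripper": 1.0, "tx": -40.0, "ty": 2.0, "tz": 0.0, "ax": 0.0, "ay": 0.0, "az": 0.0}, {"gripper": 1.0, "tx": -40.0, "ty": 2.0, "tz": 0.0, "ax": 0.0, "ay": 0.0, "az": 0.0}, {"gripper": 1.0, "tx": -40.0, "ty": 2.0, "tz": 0.0, "ax": 0.0, "ay": 0.0, "az": 0.0}, {"gripper": 1.0, "tx": -40.0, "ty": 2.0, "tz": 0.0, "ax": 0.0, "ay": 0.0, "az": 0.0}, {"gripper": 1.0, "tx": -40.0, "ty": 2.0, "tz": 0.0, "ax": 0.0, "ay": 0.0, "az": 0.0}]}}

```text
time: 9.4
position: [0.5396, -0.2976, 0.3064]
orientation: [-2.22, -2.22, 0.0]
force: [1.2, 1.0, 0.3]
gripper_width: -0.0001
finger_force: 0.0
```

```bash
python3 - <<'E'
from h import *
s=manip.observe();print(s["time"],s["position"],s["joints"].round(2))
print(arm())
E
```

```text
9.4 [ 0.53957604 -0.29764227  0.30637114] [-0.67  0.12  1.66  0.    1.36 -0.67]
(9.4, 0.009477726942049892, 148)
```

>>> {"op": "drive_tool", "data": {"commands": [{"gripper": 1.0, "tx": -0.3, "ty": 0.0, "tz": 5.0, "ax": 0.0, "ay": 0.0, "az": 0.0}, {"gripper": 1.0, "tx": -0.3, "ty": 0.0, "tz": 10.0, "ax": 0.0, "ay": 0.0, "az": 0.0}, {"gripper": 1.0, "tx": -0.3, "ty": 0.0, "tz": 14.0, "ax": 0.0, "ay": 0.0, "az": 0.0}, {"gripper": 1.0, "tx": -0.3, "ty": 0.0, "tz": 15.8, "ax": 0.0, "ay": 0.0, "az": 0.0}, {"gripper": 1.0, "tx": -0.3, "ty": 0.0, "tz": 15.8, "ax": 0.0, "ay": 0.0, "az": 0.0}, {"gripper": 1.0, "tx": -0.3, "ty": 0.0, "tz": 15.8, "ax": 0.0, "ay": 0.0, "az": 0.0}, {"gripper": 1.0, "tx": -0.3, "ty": 0.0, "tz": 15.8, "ax": 0.0, "ay": 0.0, "az": 0.0}, {"gripper": 1.0, "tx": -0.3, "ty": 0.0, "tz": 15.8, "ax": 0.0, "ay": 0.0, "az": 0.0}]}}

```text
time: 10.25
position: [0.5412, -0.2995, 0.1522]
orientation: [2.218, 2.219, 0.001]
force: [-0.2, -0.7, -0.0]
gripper_width: 0.0001
finger_force: 0.0
```

```bash
python3 - <<'E'
from h import *
s=manip.observe();print(s["time"],s["position"])
for _ in range(16):
    r=arm()
    if _%3==0:print(r)
E
```

```text
10.25 [ 0.54123446 -0.29952789  0.1522437 ]
(10.25, 0.05847556993137211, 161)
(10.4, 0.0653892823583282, 158)
(10.55, 0.0730769512680146, 163)
(10.7, 0.08082577608562788, 162)
(10.85, 0.08876574780698965, 162)
(11.0, 0.0959337728300567, 158)
```

>>> {"op": "drive_tool", "data": {"commands": [{"gripper": 1.0, "tx": 0.0, "ty": 0.0, "tz": 0.0, "ax": 0.0, "ay": 0.0, "az": 0.0}, {"gripper": 1.0, "tx": 0.0, "ty": 0.0, "tz": 0.0, "ax": 0.0, "ay": 0.0, "az": 0.0}, {"gripper": 1.0, "tx": 0.0, "ty": 0.0, "tz": 0.0, "ax": 0.0, "ay": 0.0, "az": 0.0}, {"gripper": 1.0, "tx": 0.0, "ty": 0.0, "tz": 0.0, "ax": 0.0, "ay": 0.0, "az": 0.0}, {"gripper": 1.0, "tx": 0.0, "ty": 0.0, "tz": 0.0, "ax": 0.0, "ay": 0.0, "az": 0.0}, {"gripper": 1.0, "tx": 0.0, "ty": 0.0, "tz": 0.0, "ax": 0.0, "ay": 0.0, "az": 0.0}, {"gripper": 1.0, "tx": 0.0, "ty": 0.0, "tz": 0.0, "ax": 0.0, "ay": 0.0, "az": 0.0}, {"gripper": 1.0, "tx": 0.0, "ty": 0.0, "tz": 0.0, "ax": 0.0, "ay": 0.0, "az": 0.0}]}}

```text
time: 11.85
position: [0.5402, -0.2989, 0.15]
orientation: [2.221, 2.221, 0.0]
force: [0.4, -0.6, -0.8]
gripper_width: -0.0002
finger_force: 0.0
```

>>> {"op": "drive_tool", "data": {"commands": [{"gripper": 1.0, "tx": 0.0, "ty": 0.0, "tz": 0.0, "ax": 0.0, "ay": 0.0, "az": 0.0}, {"gripper": 1.0, "tx": 0.0, "ty": 0.0, "tz": 0.0, "ax": 0.0, "ay": 0.0, "az": 0.0}, {"gripper": 1.0, "tx": 0.0, "ty": 0.0, "tz": 0.0, "ax": 0.0, "ay": 0.0, "az": 0.0}, {"gripper": 1.0, "tx": 0.0, "ty": 0.0, "tz": 0.0, "ax": 0.0, "ay": 0.0, "az": 0.0}, {"gripper": 1.0, "tx": 0.0, "ty": 0.0, "tz": 0.0, "ax": 0.0, "ay": 0.0, "az": 0.0}, {"gripper": 1.0, "tx": 0.0, "ty": 0.0, "tz": 0.0, "ax": 0.0, "ay": 0.0, "az": 0.0}, {"gripper": 1.0, "tx": 0.0, "ty": 0.0, "tz": 0.0, "ax": 0.0, "ay": 0.0, "az": 0.0}, {"gripper": 1.0, "tx": 0.0, "ty": 0.0, "tz": 0.0, "ax": 0.0, "ay": 0.0, "az": 0.0}]}}

```text
time: 12.65
position: [0.5402, -0.2989, 0.1499]
orientation: [-2.221, -2.221, -0.0]
force: [-0.1, -0.3, 0.4]
gripper_width: 0.0001
finger_force: 0.0
```

```bash
python3 - <<'E'
from h import *
for _ in range(16):
    r=arm()
    if _%3==0:print(r)
E
```

```text
(12.65, 0.16607991568773703, 163)
(12.8, 0.17146258544127338, 161)
(12.95, 0.17692720474076218, 164)
(13.1, 0.18218108266312677, 166)
(13.25, 0.18723959655517514, 163)
(13.4, 0.19179243036497803, 166)
```

>>> {"op": "drive_tool", "data": {"commands": [{"gripper": 1.0, "tx": 0.0, "ty": 0.0, "tz": 0.0, "ax": 0.0, "ay": 0.0, "az": 0.0}, {"gripper": 1.0, "tx": 0.0, "ty": 0.0, "tz": 0.0, "ax": 0.0, "ay": 0.0, "az": 0.0}, {"gripper": 1.0, "tx": 0.0, "ty": 0.0, "tz": 0.0, "ax": 0.0, "ay": 0.0, "az": 0.0}, {"gripper": 1.0, "tx": 0.0, "ty": 0.0, "tz": 0.0, "ax": 0.0, "ay": 0.0, "az": 0.0}, {"gripper": 1.0, "tx": 0.0, "ty": 0.0, "tz": 0.0, "ax": 0.0, "ay": 0.0, "az": 0.0}, {"gripper": 1.0, "tx": 0.0, "ty": 0.0, "tz": 0.0, "ax": 0.0, "ay": 0.0, "az": 0.0}, {"gripper": 1.0, "tx": 0.0, "ty": 0.0, "tz": 0.0, "ax": 0.0, "ay": 0.0, "az": 0.0}, {"gripper": 1.0, "tx": 0.0, "ty": 0.0, "tz": 0.0, "ax": 0.0, "ay": 0.0, "az": 0.0}]}}

```text
time: 14.25
position: [0.5402, -0.2989, 0.1499]
orientation: [-2.221, -2.221, -0.0]
force: [-0.3, -0.0, -0.5]
gripper_width: -0.0
finger_force: 0.0
```

>>> {"op": "drive_tool", "data": {"commands": [{"gripper": 1.0, "tx": 0.0, "ty": 0.0, "tz": 0.0, "ax": 0.0, "ay": 0.0, "az": 0.0}, {"gripper": 1.0, "tx": 0.0, "ty": 0.0, "tz": 0.0, "ax": 0.0, "ay": 0.0, "az": 0.0}, {"gripper": 1.0, "tx": 0.0, "ty": 0.0, "tz": 0.0, "ax": 0.0, "ay": 0.0, "az": 0.0}, {"gripper": 1.0, "tx": 0.0, "ty": 0.0, "tz": 0.0, "ax": 0.0, "ay": 0.0, "az": 0.0}, {"gripper": 1.0, "tx": 0.0, "ty": 0.0, "tz": 0.0, "ax": 0.0, "ay": 0.0, "az": 0.0}, {"gripper": 1.0, "tx": 0.0, "ty": 0.0, "tz": 0.0, "ax": 0.0, "ay": 0.0, "az": 0.0}, {"gripper": 1.0, "tx": 0.0, "ty": 0.0, "tz": 0.0, "ax": 0.0, "ay": 0.0, "az": 0.0}, {"gripper": 1.0, "tx": 0.0, "ty": 0.0, "tz": 0.0, "ax": 0.0, "ay": 0.0, "az": 0.0}]}}

```text
time: 15.05
position: [0.5402, -0.2989, 0.15]
orientation: [2.221, 2.221, 0.0]
force: [-0.3, 0.1, 0.6]
gripper_width: -0.0001
finger_force: 0.0
```

>>> {"op": "drive_tool", "data": {"commands": [{"gripper": 1.0, "tx": 0.0, "ty": 0.0, "tz": 0.0, "ax": 0.0, "ay": 0.0, "az": 0.0}, {"gripper": 1.0, "tx": 0.0, "ty": 0.0, "tz": 0.0, "ax": 0.0, "ay": 0.0, "az": 0.0}, {"gripper": 1.0, "tx": 0.0, "ty": 0.0, "tz": 0.0, "ax": 0.0, "ay": 0.0, "az": 0.0}, {"gripper": 1.0, "tx": 0.0, "ty": 0.0, "tz": 0.0, "ax": 0.0, "ay": 0.0, "az": 0.0}, {"gripper": 1.0, "tx": 0.0, "ty": 0.0, "tz": 0.0, "ax": 0.0, "ay": 0.0, "az": 0.0}, {"gripper": 1.0, "tx": 0.0, "ty": 0.0, "tz": 0.0, "ax": 0.0, "ay": 0.0, "az": 0.0}, {"gripper": 1.0, "tx": 0.0, "ty": 0.0, "tz": 0.0, "ax": 0.0, "ay": 0.0, "az": 0.0}, {"gripper": 1.0, "tx": 0.0, "ty": 0.0, "tz": 0.0, "ax": 0.0, "ay": 0.0, "az": 0.0}]}}

```text
time: 15.85
position: [0.5402, -0.2989, 0.1499]
orientation: [-2.221, -2.221, -0.0]
force: [-0.0, -0.8, -0.1]
gripper_width: -0.0
finger_force: 0.0
```

```bash
python3 - <<'E'
from h import *
for _ in range(13):
    r=arm()
    if _%3==0:print(r)
E
```

```text
(15.85, 0.2562942110627439, 168)
(16.0, 0.2587694462400865, 167)
(16.15, 0.2612159669351157, 168)
(16.3, 0.26409913839138616, 170)
(16.45, 0.2671694204415691, 168)
```

>>> {"op": "drive_tool", "data": {"commands": [{"gripper": 1.0, "tx": -1.0, "ty": 0.0, "tz": 0.0, "ax": 0.0, "ay": 0.0, "az": 0.0}, {"gripper": 1.0, "tx": -2.0, "ty": 0.0, "tz": 0.0, "ax": 0.0, "ay": 0.0, "az": 0.0}, {"gripper": 1.0, "tx": -3.0, "ty": 0.0, "tz": -3.0, "ax": 0.0, "ay": 0.0, "az": 0.0}, {"gripper": 1.0, "tx": -3.0, "ty": 0.0, "tz": -6.0, "ax": 0.0, "ay": 0.0, "az": 0.0}, {"gripper": 1.0, "tx": -3.0, "ty": 0.0, "tz": -10.0, "ax": 0.0, "ay": 0.0, "az": 0.0}, {"gripper": 1.0, "tx": -3.0, "ty": 0.0, "tz": -14.0, "ax": 0.0, "ay": 0.0, "az": 0.0}, {"gripper": 1.0, "tx": -3.0, "ty": 0.0, "tz": -16.0, "ax": 0.0, "ay": 0.0, "az": 0.0}, {"gripper": 1.0, "tx": -3.0, "ty": 0.0, "tz": -16.0, "ax": 0.0, "ay": 0.0, "az": 0.0}]}}

```text
time: 17.3
position: [0.5414, -0.3309, 0.3153]
orientation: [2.216, 2.214, 0.001]
force: [0.8, -0.0, 0.8]
gripper_width: 0.0
finger_force: 0.0
```

>>> {"op": "drive_tool", "data": {"commands": [{"gripper": 1.0, "tx": 0.0, "ty": 0.0, "tz": 0.0, "ax": 0.0, "ay": 0.0, "az": 0.0}, {"gripper": 1.0, "tx": 0.0, "ty": 0.0, "tz": 0.0, "ax": 0.0, "ay": 0.0, "az": 0.0}, {"gripper": 1.0, "tx": 0.0, "ty": 0.0, "tz": 0.0, "ax": 0.0, "ay": 0.0, "az": 0.0}, {"gripper": 1.0, "tx": 0.0, "ty": 0.0, "tz": 0.0, "ax": 0.0, "ay": 0.0, "az": 0.0}, {"gripper": 1.0, "tx": 0.0, "ty": 0.0, "tz": 0.0, "ax": 0.0, "ay": 0.0, "az": 0.0}, {"gripper": 1.0, "tx": 0.0, "ty": 0.0, "tz": 0.0, "ax": 0.0, "ay": 0.0, "az": 0.0}, {"gripper": 1.0, "tx": 0.0, "ty": 0.0, "tz": 0.0, "ax": 0.0, "ay": 0.0, "az": 0.0}, {"gripper": 1.0, "tx": 0.0, "ty": 0.0, "tz": 0.0, "ax": 0.0, "ay": 0.0, "az": 0.0}]}}

```text
time: 18.1
position: [0.5402, -0.3289, 0.31]
orientation: [2.221, 2.221, 0.0]
force: [-1.2, -0.6, 0.1]
gripper_width: -0.0001
finger_force: 0.0
```

>>> {"op": "drive_tool", "data": {"commands": [{"gripper": 1.0, "tx": 0.0, "ty": 0.0, "tz": 0.0, "ax": 0.0, "ay": 0.0, "az": 0.0}, {"gripper": 1.0, "tx": 0.0, "ty": 0.0, "tz": 0.0, "ax": 0.0, "ay": 0.0, "az": 0.0}, {"gripper": 1.0, "tx": 0.0, "ty": 0.0, "tz": 0.0, "ax": 0.0, "ay": 0.0, "az": 0.0}, {"gripper": 1.0, "tx": 0.0, "ty": 0.0, "tz": 0.0, "ax": 0.0, "ay": 0.0, "az": 0.0}, {"gripper": 1.0, "tx": 0.0, "ty": 0.0, "tz": 0.0, "ax": 0.0, "ay": 0.0, "az": 0.0}, {"gripper": 1.0, "tx": 0.0, "ty": 0.0, "tz": 0.0, "ax": 0.0, "ay": 0.0, "az": 0.0}, {"gripper": 1.0, "tx": 0.0, "ty": 0.0, "tz": 0.0, "ax": 0.0, "ay": 0.0, "az": 0.0}, {"gripper": 1.0, "tx": 0.0, "ty": 0.0, "tz": 0.0, "ax": 0.0, "ay": 0.0, "az": 0.0}]}}

```text
time: 18.9
position: [0.5402, -0.3289, 0.3099]
orientation: [2.221, 2.221, -0.0]
force: [0.2, 1.3, 0.0]
gripper_width: -0.0
finger_force: 0.0
```

>>> {"op": "drive_tool", "data": {"commands": [{"gripper": 1.0, "tx": 0.0, "ty": 0.0, "tz": 0.0, "ax": 0.0, "ay": 0.0, "az": 0.0}, {"gripper": 1.0, "tx": 0.0, "ty": 0.0, "tz": 0.0, "ax": 0.0, "ay": 0.0, "az": 0.0}, {"gripper": 1.0, "tx": 0.0, "ty": 0.0, "tz": 0.0, "ax": 0.0, "ay": 0.0, "az": 0.0}, {"gripper": 1.0, "tx": 0.0, "ty": 0.0, "tz": 0.0, "ax": 0.0, "ay": 0.0, "az": 0.0}, {"gripper": 1.0, "tx": 0.0, "ty": 0.0, "tz": 0.0, "ax": 0.0, "ay": 0.0, "az": 0.0}, {"gripper": 1.0, "tx": 0.0, "ty": 0.0, "tz": 0.0, "ax": 0.0, "ay": 0.0, "az": 0.0}, {"gripper": 1.0, "tx": 0.0, "ty": 0.0, "tz": 0.0, "ax": 0.0, "ay": 0.0, "az": 0.0}, {"gripper": 1.0, "tx": 0.0, "ty": 0.0, "tz": 0.0, "ax": 0.0, "ay": 0.0, "az": 0.0}]}}

```text
time: 19.7
position: [0.5402, -0.3288, 0.3099]
orientation: [-2.221, -2.221, -0.0]
force: [-0.2, 0.5, 0.2]
gripper_width: -0.0001
finger_force: 0.0
```

```bash
python3 - <<'E'
from h import *
for _ in range(10):
    r=arm()
    if _%3==0:print(r)
c=cams.calibration("side")
im=cams.snapshot("side");cv2.imwrite("pics/side9.png",cv2.resize(im[130:330,180:480],(800,533))[:,:,::-1])
E
```

```text
(19.7, 0.2984991004437818, 171)
(19.85, 0.29919072641508837, 172)
(20.0, 0.3003871496351173, 176)
(20.15, 0.30123278774310364, 176)
```

View pics/side9.png

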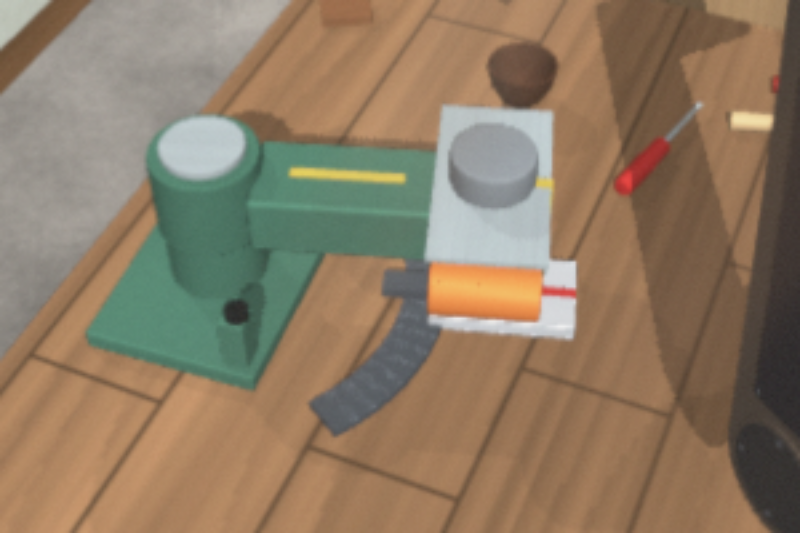

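The crop shows the arm lined up with the cradle: motor cap top at full-image pixel (365,187), and the yellow and red stripes parallel. I'll do one check of the cap position against the spot, then hand in.

```bash
python3 - <<'E'
from h import *
from cell import job
p=atz(cams.calibration("side"),(365,187.5),.219)
print(p,p[:2]-[.493,-.117])
r=arm();print(r)
if np.linalg.norm(p[:2]-[.493,-.117])<.018 and abs(r[1]-.295)<.03:print(job.sign_off())
E
```

```text
[ 0.49090726 -0.11464348  0.219     ] [-0.00209274  0.00235652]
(20.25, 0.30123363643224665, 176)
the job is handed in; nothing more can be done
None
```

The press shoe stands over the red spot, about 3 mm off by my last camera measurement. The arm was almost at rest and untouched, and I handed the job in at about 20 s; no verdict came back.

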